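# Refit the spindle clip of a kitchen turntable

## Robot

A 7-joint arm with a two-finger parallel gripper is mounted at the origin on the work surface. World frame = base frame: x ahead of the robot, y to its left, z up, the work surface at z = 0. Lengths are in m, angles in degrees, forces in N, time in s.
With the tool pointing down it reaches from about 0.425 to 0.875 m from the base axis. Payload 4.7 kg.
Tool frame: the origin (TCP) lies midway between the tips of the shut fingers; the grasp point (between the pads) lies 19 mm behind it; z points along the fingers, x is the direction in which the jaws open and shut, and the axes are right-handed (so a half turn about z gives the same grasp; the last joint's range is limited). The gripper opens to 87 mm and grips with 3 to 60 N. Pads are 19 mm wide; open, the fingers measure 117 mm over their backs; the gripper's body (75 mm by 190 mm) begins 51 mm behind the grasp point.
Start: joints at [68.531, 18.392, -4.016, 83.108, 1.295, 78.541, -3.26], TCP at [0.246, -0.602, 0.202] pointing down, gripper open.
Joint ranges: [-163.93, 163.93], [-17.29, 119.83], [-79.2, 71.16], [3.27, 140.29], [-89.18, 269.18], [5.43, 117.66], [-154.24, 154.24]. Speed limits (degrees/s): [147.25, 147.25, 180, 180, 180, 180, 180].

## Interface

Orientations are given as [roll, pitch, yaw] about the fixed x, y, z axes, in that order (R = Rz(yaw) Ry(pitch) Rx(roll)).
In Python, from cell import telemetry, optics, env gives the robot as it stands.
- The arm moves only by the tool arm_command, never from a script. Its arguments are lists of equal length, an entry for each row: "translation": the shift along the tool's x, y, z in cm, a list of three; "twist": the turn about the tool's z in degrees. In form: {"translation": [[x, y, z], ...], "twist": [twist, ...]}. A call has 1 to 10 rows; each row shifts and turns the pose as measured when the row begins, along the tool's axes as they then stand; what a row does not reach is not made up. A row lasts 1/8 s, in which the tool goes at most 62.5 mm and 10.7 degrees, less where a joint would pass 70% of its speed; a pose out of reach is approached as far as the arm can. A call is refused whole if a number of a shift passes 6.25 or a number of a turn 10.7, either way. A call with a gripper value outside its range is refused whole. "grip" is the opening in per cent of the stroke, from 0 (shut) to 100 (fully open), set as the call begins (left out, the last holds). The fingers move at their own pace and stop on an object; "force" is the grip in N (left out, the last holds). Time passes only in rows, so rows that do not move let the fingers close. It gives the time, the measured TCP pose, the force and the opening at its end, in the units of the state.
- telemetry.get_obs(): the state, without advancing time (a new reading comes with each control period).
- optics.read_camera(name): name is "scene" or "top"; returns a dict with "img" (480x640x3 uint8, blue, green, red), "fx", "fy", "cx", "cy" (pixels), "extrinsics" (4x4, takes a point from camera to world coordinates). Camera axes: x right, y up, looking along -z (the intrinsics and any distortion apply to the point x, -y, -z); pixel columns grow to the right and rows downward; lengths in m; the calibration is good to about 2 mm. A picture is of the moment at which its call begins. There is no depth.
- env.sign_off(): hands the job in, once; it reports no verdict.
The state is a dict: "time_s": time; "qpos": joint angles; "joint_velocities": joint speeds; "effort": joint torques, N m; "tool_pos": TCP position; "tool_rot": TCP orientation; "force": force on the tool from outside, world axes, zero at the start; "wrist_torque": the same for the moment, N m; "grip_width": finger opening in m.
Only numpy, scipy, OpenCV 4.12 (cv2) and the standard library are available. Lean on these libraries where they do the work, as an engineer would, in place of code of your own. Each camera call takes 0.05 s, during which the arm holds its last target. There are 200 camera calls.

## Task

Take the blue-handled fork out of its grey tray and, with the fork and not the fingers, push the orange split clip sideways into the groove of the turntable's spindle until it snaps in; finish with a firm press of 15 to 20 N to be sure that it is fully home, never harder than 30 N. Then stand the fork back upright in its tray, let go, and leave the jars and everything else where they are.

Things in the scene. Friction and masses are not known exactly. Their poses are not given: they have to be found in the camera images.
- groove (a point): Centre of the groove in the upright spindle, 4 mm above the turntable's top; moves with the spindle. The groove is a steel neck 24 mm in diameter and 10.5 mm tall, from the turntable's top to the spindle's aluminium head (31 mm in diameter, up to 46 mm above the turntable). z up; x = way to push, within 0.45 rad of world x; the clip waits on the -x side.
- clip_bore (a point): Centre of the orange split clip's bore, half-way up its 8 mm thickness; x points out of its mouth, to the spindle; z up. Lies flat, about 40 to 56 mm short of the groove; home = this point on groove. Jaws end at x = +14 mm; lips 17 mm apart meet the neck about 20 mm short of home. Bridge at the back 44 mm wide, 14 mm tall, back face at x = -23.5 mm; a rib 10 mm wide goes on back to x = -33.5 mm.
- spindle: The same spindle; origin on its axis at the turntable's top, axes as groove. It has play in its slotted bearing: a push of about 2 N slides it along its x until it meets a hidden stop, 1 to 10 mm on from where it starts; only there does it take the load, and the force rises steeply. It stays where it is left.
- clip: The same clip (36 g); origin under the bore, axes as clip_bore. It lies on a fixed wooden turntable, 280 mm wide, top 30 mm above the counter. The fork's prongs go either side of the rib and press on the bridge's back face. Sliding it takes under 1 N, the snap 7 to 13 N (varies with friction); it then jumps the last few mm home and stops, bridge against neck.
- fork_grip (a point): Grasp point of the fork: on the axis of its upright blue handle, 55 mm above its underside. x to the prongs, z up. Handle 18 mm (x) by 22 mm (y), from 10 to 78 mm above the underside, the top 8 mm black. Held most steadily with the fingers closing along x; under the push it tips a little in the grip and the prongs dip, so carry it some 4 mm above the turntable.
- fork_tip (a point): Midway between the ends of the two prongs, 5 mm above the fork's underside, 62 mm ahead (x) of the handle's axis; axes as fork_grip.
- fork: The same fork, about 0.22 kg; origin on the handle's axis at the underside, axes as fork_grip. It stands upright on a steel foot 10 mm thick, 34 mm wide, from x = -22 to +32 mm, then two prongs up to x = +62 mm, each 9 mm wide (y) and 10 mm tall, with a 16 mm gap between them.
- tool_tray_in (a point): Centre of the inner floor of the fork's grey tray, 5 mm above the counter. Fixed, left or right, the turntable on the other side; outside 150 mm (x) by 100 mm (y), inside 140 by 90 mm, rim 18 mm above the counter; z up. The fork starts with its handle about 20 mm to -x of the centre, prongs to +x, turned up to 0.2 rad; put it back like that.
- spice_a: spice jar with a red cap, 42 mm wide, 75 mm tall, standing on the turntable beside the spindle; origin at the centre of its underside; leave alone
- spice_b: amber spice jar with a yellow cap, 42 mm wide, 75 mm tall, standing on the turntable beside the spindle; origin at the centre of its underside; leave alone
- mug: black mug, 80 mm wide, 90 mm tall, behind the work area; origin at the centre of its underside; leave alone
- carton: red carton, 70 x 160 x 45 mm, at the right, near the robot; origin at the centre of its underside; leave alone
- spray: white plastic bottle, 64 mm wide, 190 mm tall, on the left; origin at the centre of its underside; leave alone
- cactus: cactus in a terracotta pot, 74 mm wide, about 105 mm tall, on the right; origin at the centre of its underside; leave alone
Not all that is in view belongs to the job. There is more than one size of the fork; the job needs the middle-sized. Leave any turquoise look-alike of the part that bears tool_tray_in alone.

How it is judged (in metres and radians):
On the way, in this order (a step that is already met when the one before it is completed fails the run):
1. the fork is lifted out of its tray (underside more than 30 mm above the tray's floor) (z of fork in the frame of tool_tray_in above 0.03 m), for 0.1 s.
2. the clip is home in the groove (within 2 mm) and the fork presses it there with more than 12 N for 0.2 s (horizontal distance between clip_bore and groove below 0.002 m and z of clip_bore in the frame of groove between -0.003 and 0.003 m and contact force between fork and clip above 12 N), for 0.2 s.
At the end, for the whole second after the job is handed in: The clip sits in the groove, its bore within 2 mm of the spindle's axis and 3 mm in height; the fork stands upright (within 0.1 rad) on the floor of its tray, released and at rest (horizontal distance between clip_bore and groove below 0.002 m and z of clip_bore in the frame of groove between -0.003 and 0.003 m and x of fork_grip in the frame of tool_tray_in between -0.06 and 0.05 m and y of fork_grip in the frame of tool_tray_in between -0.035 and 0.035 m and z of fork in the frame of tool_tray_in below 0.006 m and angle between fork's own z axis and vertical below 0.1 rad and linear speed of each of fork, clip below 0.02 m/s); the robot touches nothing.
It fails at once if the fork presses the clip with more than 30 N (contact force between fork and clip above 30 N).
It fails at once if the fingers touch the clip (contact force between the fingers and clip above 0.3 N).
It fails at once if a bystander is moved by more than 25 mm (distance of any of spice_a, spice_b, mug, carton, spray, cactus from where it was at the start of the episode above 0.025 m).
It also fails if it takes over 72 s, if anything falls off the work surface, if the arm or the gripper's body presses on something with over 40 N, if the wrist force passes 120 N, or if a joint passes its speed limit or range.

## Working session

There is one attempt and no reset: what is moved stays moved. The work goes in short steps, Python scripts to look and compute and a tool call to move; the robot and the scene stay as the last step left them, time stands still between calls to the robot, and variables do not carry over. Pictures are saved under pics/ and viewed, about 8 in all and at most 12, crops included, and the job is handed in when it is done.

Besides the shell and the picture viewer there is one more tool, called after "Call:" by a JSON object that holds its "op" and its "data", one argument or row to a line. arm_command: Moves the arm, as the interface text tells. Its arguments: {"type":"object","properties":{"translation":{"type":"array","items":{"type":"array","items":{"type":"number"}}},"twist":{"type":"array","items":{"type":"number"}},"grip":{"type":"number"},"force":{"type":"number"}},"required":["translation","twist"]}

```bash
mkdir -p pics; python3 - <<'E'
from cell import telemetry, optics
import cv2,numpy as np
o=telemetry.get_obs();print(o)
for n in("scene","top"):
    c=optics.read_camera(n);cv2.imwrite(f"pics/{n}0.png",c["img"]);print(n,{k:(np.round(v,4).tolist() if k=="extrinsics" else v) for k,v in c.items() if k!="img"})
E
```

```text
{'time_s': 0.0, 'qpos': array([68.53336548, 18.44031893, -4.01626229, 83.17410196,  1.29635073,
       78.53993659, -3.25966913]), 'joint_velocities': array([ 0.03192466, -0.08838532, -0.00669114,  0.08749965,  0.03959941,
        0.04425926,  0.0655284 ]), 'effort': array([-8.13379120e-04, -4.91292214e+01, -4.04678872e-01, -3.12529600e+01,
       -6.41090423e-02,  4.36675921e-02,  1.73954695e-04]), 'tool_pos': array([ 0.24610848, -0.60097735,  0.20065439]), 'tool_rot': array([ 1.79993255e+02,  1.09037979e-01, -6.77223459e+01]), 'force': array([ 0.17065562, -1.2386005 , -0.03095864]), 'wrist_torque': array([ 0.06122613, -0.02233983,  0.00148128]), 'grip_width': 0.0873661085575492}
scene {'fx': 591.6200548174513, 'fy': 591.6200548174513, 'cx': 321.6987728679097, 'cy': 242.79551980291558, 'extrinsics': [[-0.8667, -0.3903, 0.3106, 1.0278], [0.4987, -0.6622, 0.5593, 0.8621], [-0.0126, 0.6396, 0.7686, 1.2473], [0.0, 0.0, 0.0, 1.0]]}
top {'fx': 524.6699785179208, 'fy': 524.6699785179208, 'cx': 320.4489182947239, 'cy': 247.23148231047233, 'extrinsics': [[0.0142, 0.9881, -0.153, 0.3658], [-0.9999, 0.0132, -0.0073, -0.0023], [-0.0052, 0.1531, 0.9882, 1.3615], [0.0, 0.0, 0.0, 1.0]]}
```

View pics/scene0.png

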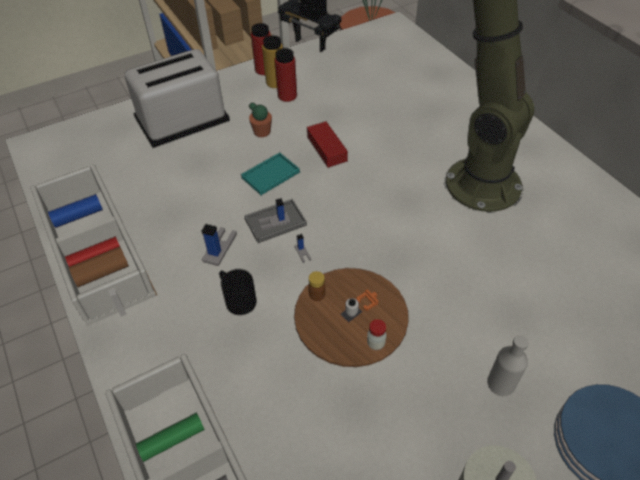

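View pics/top0.png

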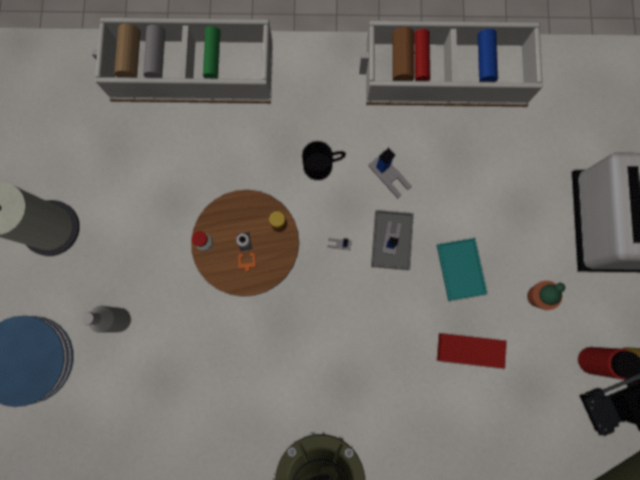

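The top view shows the grey tray at (392,240) with the fork in it. The turntable is at (246,243), the spindle head at (243,240), the clip at (246,262), and the jars at (202,240) and (278,220). I'll zoom in next.

```bash
python3 - <<'E'
import cv2,numpy as np
t=cv2.imread("pics/top0.png");s=cv2.imread("pics/scene0.png")
r=lambda im,x,y,w,h,k:cv2.resize(im[y:y+h,x:x+w],None,fx=k,fy=k,interpolation=cv2.INTER_CUBIC)
a=r(t,215,215,65,70,6);b=r(t,362,200,60,75,6)
c=r(s,320,260,80,90,6)[:,:]
H=300
a=cv2.resize(a,(390,420));b=cv2.resize(b,(336,420))
cv2.imwrite("pics/c1.png",np.hstack([a,b]))  # a scale 6, b 5.6
E
```

```text
(no output)
```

View pics/c1.png

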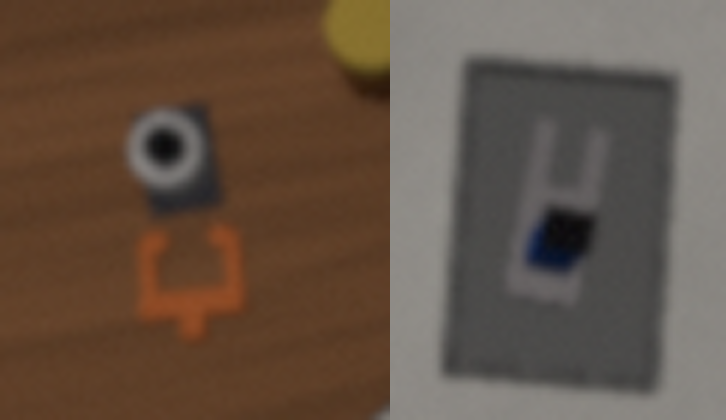

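```bash
cat > h.py <<'E'
import numpy as np,cv2
from cell import telemetry,optics,env
def cam(n,save=None):
    c=optics.read_camera(n); c["E"]=np.array(c["extrinsics"])
    if save: cv2.imwrite(f"pics/{save}.png",c["img"])
    return c
def ray(c,u,v,z):
    d=c["E"][:3,:3]@np.array([(u-c["cx"])/c["fx"],-(v-c["cy"])/c["fy"],-1]);o=c["E"][:3,3]
    return o+d*(z-o[2])/d[2]
def proj(c,P):
    p=(np.atleast_2d(P)-c["E"][:3,3])@c["E"][:3,:3]
    return np.c_[c["cx"]+c["fx"]*p[:,0]/-p[:,2],c["cy"]-c["fy"]*p[:,1]/-p[:,2]]
def box(x0,x1,y0,y1,z0,z1): return np.array([[x,y,z] for x in(x0,x1) for y in(y0,y1) for z in(z0,z1)])*1e-3
def place(P,x,y,yaw,z):
    c,s=np.cos(yaw),np.sin(yaw); return P@np.array([[c,s,0],[-s,c,0],[0,0,1]])+[x,y,z]
def sil(c,parts,pose,z,K=4):
    m=np.zeros((480*K,640*K),np.uint8)
    for P in parts:
        q=proj(c,place(P,*pose,z)); q=((q+.5)*K-.5)
        cv2.fillConvexPoly(m,cv2.convexHull(np.round(q*16).astype(np.int32)),255,shift=4)
    m=cv2.resize(m,(640,480),interpolation=cv2.INTER_AREA)
    return cv2.GaussianBlur(m,(0,0),.8)/255.
def fit(cams,masks,parts,z,p0,span=(.006,.006,.1)):
    from scipy.optimize import minimize
    f=lambda p:sum(((sil(c,parts,p,z)-m)**2).sum() for c,m in zip(cams,masks))
    p=np.array(p0)
    for k in(1,.4,.15):
        r=minimize(f,p,method="Nelder-Mead",options=dict(initial_simplex=np.vstack([p]+[p+np.eye(3)[i]*span[i]*k for i in range(3)]),maxfev=150)); p=r.x
    return p,r.fun,sum((m**2).sum() for m in masks)
CLIP=[box(-23.5,-14,-22,22,0,14),box(-33.5,-23.5,-5,5,0,8),box(-23,10,-22,-14.5,0,8),box(-23,10,14.5,22,0,8),box(6,14,-20,-9,0,8),box(6,14,9,20,0,8)]
E
python3 - <<'E'
from h import *
t,s=cam("top"),cam("scene")
def om(c):
    a=c["img"].astype(float);B,G,R=a[...,0],a[...,1],a[...,2]
    sat=(R-B)/np.maximum(R,1)
    h=cv2.cvtColor(c["img"],cv2.COLOR_BGR2HSV); return h
A=lambda x,y:(215+x/6-.42,215+y/6-.42); B=lambda x,y:(362+(x-390)/5.6-.41,200+y/5.6-.41)
P=lambda l,uv,z:print(l,np.round(ray(t,*uv,z)*1000,1))
P("head",A(165,149),.076)
for l,u in(("brkR",(245,310)),("brkL",(137,318))):P(l,A(*u),.037)
P("rib",A(192,340),.034)
for l,u in(("jawL",(150,230)),("jawR",(225,228))):P(l,A(*u),.037)
for l,u in(("slot TR",(205,105)),("slot BR",(222,205)),("slot BL",(155,212))):P(l,A(*u),.03)
for l,u in(("prongL",(547,118)),("prongR",(603,128))):P(l,B(*u),.015)
for l,u in(("footL",(507,293)),("footR",(575,305))):P(l,B(*u),.01)
P("cap",B(568,229),.083)
for l,u in(("tTL",(467,58)),("tTR",(677,73)),("tBL",(443,378)),("tBR",(658,392))):P(l,B(*u),.018)
P("redjar",(201,240),.075+.03);P("yeljar",(277.5,219.5),.105);P("carton",(472,351),.045)
P("small fork",(345,243),.03);P("bigforkcap",(386,155),.1);P("mug",(317,151),.09)
P("ttable",(246,243),.03)
# scene hsv of clip
h=cv2.cvtColor(t["img"],cv2.COLOR_BGR2HSV)
print(h[262,246],h[266,238],h[250,246],h[275,260])
hs=cv2.cvtColor(s["img"],cv2.COLOR_BGR2HSV)
print(hs[285:312:3,352:384:4].tolist()[3:7])
E
```

```text
head [581.9 202.3  76. ]
brkR [519.8 172.1  37. ]
brkL [515.7 217.7  37. ]
rib [507.  194.5  34. ]
jawL [553.4 213.6  37. ]
jawR [554.7 181.7  37. ]
slot TR [609.1 193.2  30. ]
slot BR [565.7 184.3  30. ]
slot BL [562.2 212.9  30. ]
prongL [ 647.  -172.3   15. ]
prongR [ 642.6 -198.4   15. ]
footL [ 564.9 -153.9   10. ]
footR [ 559.7 -185.4   10. ]
cap [ 583.  -172.7   83. ]
tTL [ 674.5 -134.7   18. ]
tTR [ 668.6 -232.7   18. ]
tBL [ 523.8 -123.4   18. ]
tBR [ 518.7 -222.1   18. ]
redjar [574.3 297.6 105. ]
yeljar [627.5 112.9 105. ]
carton [ 316.3 -369.1   45. ]
small fork [583.8 -55.4  30. ]
bigforkcap [ 796.6 -153.5  100. ]
mug [808.3  19.3  90. ]
ttable [580.4 199.2  30. ]
[ 12 159 109] [ 11 177 124] [ 11 108  71] [ 12 146  91]
[[[13, 128, 96], [13, 131, 103], [12, 157, 117], [10, 172, 142], [11, 174, 117], [11, 172, 145], [11, 167, 131], [14, 133, 102]], [[14, 114, 94], [12, 152, 111], [10, 174, 141], [12, 148, 110], [10, 168, 132], [10, 175, 130], [11, 163, 119], [13, 136, 101]], [[0, 15, 35], [10, 56, 124], [11, 160, 115], [14, 132, 106], [12, 138, 102], [11, 176, 133], [11, 176, 138], [13, 138, 100]], [[60, 43, 24], [21, 14, 128], [12, 128, 100], [14, 135, 100], [13, 132, 108], [10, 176, 136], [10, 173, 127], [13, 135, 98]]]
```

The measured points are consistent with the given sizes. The fork's axis is at about (583.5,-173) mm with yaw -10.8°, the tray centre is at (596,-178), and the clip is about 41 mm short of the spindle. I'll refine the clip with a silhouette fit, and the fork too.

```bash
python3 - <<'E'
from h import *
t,s=cam("top"),cam("scene")
def soft(c,ctr,rad,lo,hi):
    a=c["img"].astype(float);d=np.clip((a[...,2]-a[...,0]-lo)/(hi-lo),0,1)
    y,x=np.mgrid[:480,:640]; d[(x-ctr[0])**2+(y-ctr[1])**2>rad**2]=0; return d
mt=soft(t,(246.5,261),14,55,92); ms=soft(s,proj(s,[.535,.196,.035])[0],24,62,95)
for C,M in(([t],[mt]),([s],[ms]),([t,s],[mt,ms])):
    print("clip",np.round(fit(C,M,CLIP,.03,[.541,.197,.1]),4) if 0 else [np.round(v,4) for v in fit(C,M,CLIP,.03,[.541,.197,.1])])
# circle of spindle head in scene: bright blob
g=cv2.cvtColor(s["img"],cv2.COLOR_BGR2HSV); p=proj(s,[.582,.202,.076])[0];print("head pred scene",p)
m=((g[...,1]<60)&(g[...,2]>95)).astype(np.uint8);y,x=np.mgrid[:480,:640];m[(x-p[0])**2+(y-p[1])**2>13**2]=0
n,l,st,ce=cv2.connectedComponentsWithStats(m);print(st[1:],ce[1:])
E
```

```text
clip [array([0.5412, 0.197 , 0.103 ]), np.float64(3.3495), np.float64(153.6633)]
clip [array([0.5383, 0.1953, 0.1309]), np.float64(29.2154), np.float64(140.034)]
clip [array([0.5401, 0.196 , 0.0966]), np.float64(41.3783), np.float64(293.6972)]
head pred scene [351.94661806 300.77566942]
[[346 299  13  15 115]] [[352.08695652 307.28695652]]
```

Call:
{"op": "arm_command", "data": {
  "translation": [
    [0,0,0],
    [0,0,0]
  ],
  "twist": [-10,-10],
  "grip": 100,
  "force": 50
}}

```text
time_s: 0.55
tool_pos: [0.2463, -0.6012, 0.2011]
tool_rot: [-180.0, 0.1, -47.1]
force: [-0.0, -0.3, -0.1]
grip_width: 0.0872
```

```bash
cat >> h.py <<'E'
def plan(x,y,z,yaw,n):
    o=telemetry.get_obs();p=np.array(o["tool_pos"]);w=o["tool_rot"][2];dy=(yaw-w+180)%360-180
    step=(np.array([x,y,z])-p)/n; T=[]
    for i in range(n):
        a=np.radians(w+dy*i/n);c,s=np.cos(a),np.sin(a)
        # tool: x=(c,s,0), y=(s,-c,0), z=(0,0,-1)
        T.append([round(100*v,2) for v in (step[0]*c+step[1]*s,step[0]*s-step[1]*c,-step[2])])
    print(T,"twist",round(-dy/n,2)); print("F",np.round(o["force"],1))
E
python3 -c "
from h import *
plan(.5835,-.1735,.2,-10.8,10)"
```

```text
[[np.float64(-0.84), np.float64(-5.38), np.float64(0.01)], [np.float64(-0.5), np.float64(-5.42), np.float64(0.01)], [np.float64(-0.15), np.float64(-5.44), np.float64(0.01)], [np.float64(0.19), np.float64(-5.44), np.float64(0.01)], [np.float64(0.54), np.float64(-5.42), np.float64(0.01)], [np.float64(0.88), np.float64(-5.37), np.float64(0.01)], [np.float64(1.22), np.float64(-5.31), np.float64(0.01)], [np.float64(1.55), np.float64(-5.22), np.float64(0.01)], [np.float64(1.88), np.float64(-5.11), np.float64(0.01)], [np.float64(2.2), np.float64(-4.98), np.float64(0.01)]] twist -3.63
F [-0.  -0.3 -0.1]
```

Call:
{"op": "arm_command", "data": {
  "translation": [
    [-0.8,-5.4,0],
    [-0.5,-5.4,0],
    [-0.15,-5.4,0],
    [0.2,-5.4,0],
    [0.55,-5.4,0],
    [0.9,-5.4,0],
    [1.2,-5.3,0],
    [1.55,-5.2,0],
    [1.9,-5.1,0],
    [2.2,-5.0,0]
  ],
  "twist": [-3.6,-3.6,-3.6,-3.6,-3.6,-3.6,-3.6,-3.6,-3.6,-3.6]
}}

```text
time_s: 1.8
tool_pos: [0.5877, -0.1672, 0.2003]
tool_rot: [179.8, -0.0, -10.6]
force: [0.2, 0.4, -0.0]
grip_width: 0.0871
```

```bash
python3 -c "
from h import *
plan(.5835,-.1735,.12,-10.8,3)"
```

```text
[[np.float64(-0.1), np.float64(0.23), np.float64(2.68)], [np.float64(-0.1), np.float64(0.23), np.float64(2.68)], [np.float64(-0.1), np.float64(0.23), np.float64(2.68)]] twist 0.06
F [ 0.2  0.4 -0. ]
```

Call:
{"op": "arm_command", "data": {
  "translation": [
    [-0.1,0.23,2.7],
    [-0.1,0.23,2.7],
    [-0.1,0.23,2.7],
    [0,0,2.6],
    [0,0,2.6],
    [0,0,2.6],
    [0,0,0]
  ],
  "twist": [0,0,0,0,0,0,0]
}}

```text
time_s: 2.68
tool_pos: [0.5876, -0.1659, 0.0373]
tool_rot: [180.0, -0.2, -9.9]
force: [-0.0, 0.9, 0.3]
grip_width: 0.0871
```

```bash
python3 -c "
from h import *
plan(.5835,-.1735,.041,-10.8,2)
c=cam('scene','s1');cv2.imwrite('pics/s1c.png',cv2.resize(c['img'][140:290,200:360],None,fx=4.5,fy=4,interpolation=2))"
```

```text
[[np.float64(-0.14), np.float64(0.41), np.float64(-0.18)], [np.float64(-0.13), np.float64(0.41), np.float64(-0.18)]] twist 0.43
F [-0.   0.9  0.3]
```

View pics/s1c.png

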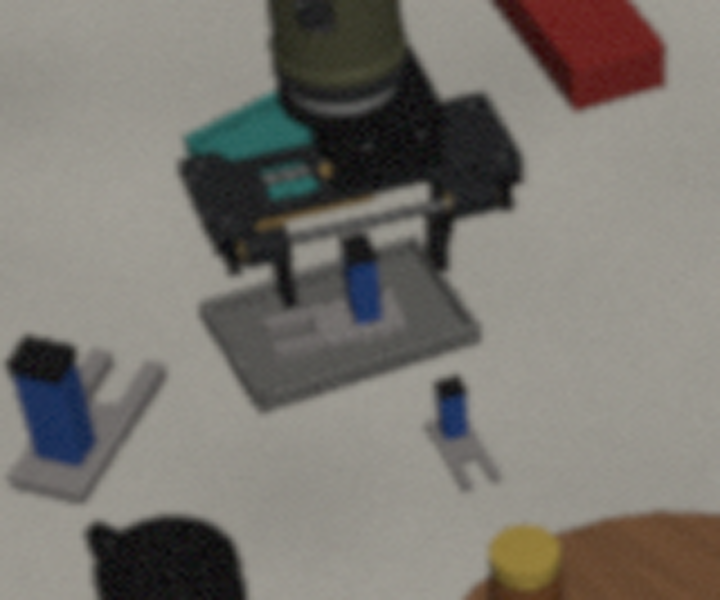

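The fingers straddle the middle fork's handle at crop (362,280), but about 8 mm off sideways. I'll correct that and then close.

Call:
{"op": "arm_command", "data": {
  "translation": [
    [-0.2,0.5,-0.2],
    [-0.2,0.4,-0.2],
    [0,0,0]
  ],
  "twist": [0.5,0.4,0]
}}

```text
time_s: 3.1
tool_pos: [0.5853, -0.1759, 0.047]
tool_rot: [179.9, -0.7, -10.9]
force: [-0.0, -0.1, -0.5]
grip_width: 0.0871
```

```bash
python3 -c "
from h import *
plan(.5835,-.1735,.041,-10.8,1)"
```

```text
[[np.float64(-0.23), np.float64(-0.2), np.float64(0.6)]] twist -0.13
F [-0.  -0.1 -0.5]
```

Call:
{"op": "arm_command", "data": {
  "translation": [
    [-0.1,-0.2,0.5],
    [0,0,0],
    [0,0,0]
  ],
  "twist": [0,0,0]
}}

```text
time_s: 3.48
tool_pos: [0.5851, -0.1736, 0.0423]
tool_rot: [179.9, -0.7, -10.9]
force: [0.7, -0.5, 0.8]
grip_width: 0.0867
```

Call:
{"op": "arm_command", "data": {
  "translation": [
    [0,0,0],
    [0,0,0],
    [0,0,0],
    [0,0,0],
    [0,0,0],
    [0,0,0]
  ],
  "twist": [0,0,0,0,0,0],
  "grip": 0,
  "force": 60
}}

```text
time_s: 4.22
tool_pos: [0.5851, -0.1734, 0.0421]
tool_rot: [179.9, -0.7, -10.9]
force: [-0.5, 0.5, -0.4]
grip_width: 0.0352
```

Call:
{"op": "arm_command", "data": {
  "translation": [
    [0,0,0],
    [0,0,0],
    [0,0,0],
    [0,0,0],
    [0,0,0]
  ],
  "twist": [0,0,0,0,0]
}}

```text
time_s: 4.85
tool_pos: [0.5853, -0.1734, 0.0422]
tool_rot: [179.9, -0.7, -10.9]
force: [0.4, 0.4, -0.8]
grip_width: 0.0177
```

Call:
{"op": "arm_command", "data": {
  "translation": [
    [0,0,-2],
    [0,0,-4],
    [0,0,-5],
    [0,0,-3],
    [0,0,0]
  ],
  "twist": [0,0,0,0,0]
}}

```text
time_s: 5.48
tool_pos: [0.5827, -0.1721, 0.1896]
tool_rot: [179.9, -0.7, -10.9]
force: [0.6, 0.0, -1.8]
grip_width: 0.0173
```

```bash
python3 -c "
from h import *
plan(.430,.180,.17,8.5,10)"
```

```text
[[np.float64(-2.16), np.float64(-3.17), np.float64(0.2)], [np.float64(-2.05), np.float64(-3.24), np.float64(0.2)], [np.float64(-1.94), np.float64(-3.31), np.float64(0.2)], [np.float64(-1.83), np.float64(-3.37), np.float64(0.2)], [np.float64(-1.72), np.float64(-3.43), np.float64(0.2)], [np.float64(-1.6), np.float64(-3.49), np.float64(0.2)], [np.float64(-1.48), np.float64(-3.54), np.float64(0.2)], [np.float64(-1.36), np.float64(-3.59), np.float64(0.2)], [np.float64(-1.24), np.float64(-3.63), np.float64(0.2)], [np.float64(-1.11), np.float64(-3.67), np.float64(0.2)]] twist -1.94
F [ 0.6  0.  -1.8]
```

Call:
{"op": "arm_command", "data": {
  "translation": [
    [-2.1,-3.2,0.1],
    [-2.0,-3.3,0.1],
    [-2.0,-3.3,0.2],
    [-1.8,-3.4,0.2],
    [-1.7,-3.4,0.2],
    [-1.6,-3.5,0.2],
    [-1.5,-3.5,0.2],
    [-1.4,-3.6,0.2],
    [-1.2,-3.6,0.2],
    [-1.1,-3.6,0.2]
  ],
  "twist": [-1.9,-1.9,-1.9,-1.9,-1.9,-1.9,-1.9,-1.9,-1.9,-1.9]
}}

```text
time_s: 6.72
tool_pos: [0.4195, 0.1903, 0.1601]
tool_rot: [179.8, -0.0, 8.6]
force: [0.1, -0.2, -2.0]
grip_width: 0.0178
```

Call:
{"op": "arm_command", "data": {
  "translation": [
    [0,0,0],
    [0,0,0]
  ],
  "twist": [0,0]
}}

```text
time_s: 6.98
tool_pos: [0.4168, 0.1943, 0.1597]
tool_rot: [179.8, 0.0, 9.1]
force: [1.0, -1.1, -2.0]
grip_width: 0.0175
```

```bash
python3 -c "
from h import *
plan(.430,.180,.085,8.5,3)
t,s=cam('top','t2'),cam('scene','s2')
a=cv2.resize(t['img'][210:310,205:285],None,fx=4.5,fy=4.5,interpolation=2)
b=cv2.resize(s['img'][250:350,310:400],None,fx=4.5,fy=4.5,interpolation=2)
cv2.imwrite('pics/c2.png',np.hstack([a,b]))"
```

```text
[[np.float64(0.36), np.float64(0.54), np.float64(2.49)], [np.float64(0.36), np.float64(0.54), np.float64(2.49)], [np.float64(0.36), np.float64(0.54), np.float64(2.49)]] twist 0.19
F [ 1.  -1.1 -2. ]
```

View pics/c2.png

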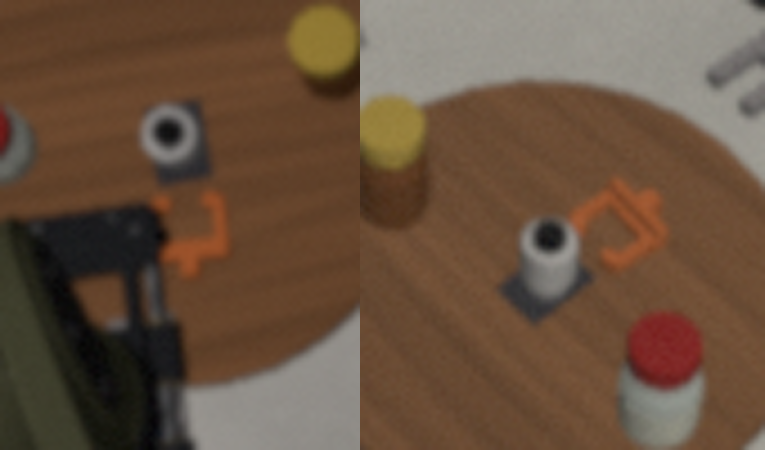

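The top view shows the clip and spindle unchanged. In the scene view the prongs are visible at the upper right of the crop, at (735,80). Next I'll lower behind the clip.

Call:
{"op": "arm_command", "data": {
  "translation": [
    [0.3,0.5,2.4],
    [0.3,0.5,2.4],
    [0.3,0.4,2.4],
    [0,0,0],
    [0,0,0]
  ],
  "twist": [0.2,0.2,0,0,0]
}}

```text
time_s: 7.7
tool_pos: [0.4316, 0.1771, 0.0871]
tool_rot: [179.8, -0.1, 8.0]
force: [-0.0, -0.1, -2.1]
grip_width: 0.0175
```

```bash
python3 -c "
from h import *
plan(.430,.180,.0715,8.5,2)
s=cam('scene','s3')
cv2.imwrite('pics/c3.png',cv2.resize(s['img'][255:345,325:415],None,fx=6,fy=6,interpolation=2))
o=telemetry.get_obs();p=o['tool_pos'];y=np.radians(o['tool_rot'][2]);z=p[2]-.0372
for q in ([62,17,10],[62,8,10],[62,-8,10],[62,-17,10],[32,8,10],[32,-8,10]):
    print(q,((proj(s,place(np.array([q])*1e-3,p[0],p[1],y,z))[0]-[325,255]+.5)*6-.5).round(0))
"
```

```text
[[np.float64(-0.06), np.float64(-0.15), np.float64(0.78)], [np.float64(-0.06), np.float64(-0.15), np.float64(0.78)]] twist -0.24
F [-0.  -0.1 -2.1]
[62, 17, 10] [354. 206.]
[62, 8, 10] [340. 192.]
[62, -8, 10] [314. 167.]
[62, -17, 10] [299. 153.]
[32, 8, 10] [394. 155.]
[32, -8, 10] [368. 130.]
```

View pics/c3.png

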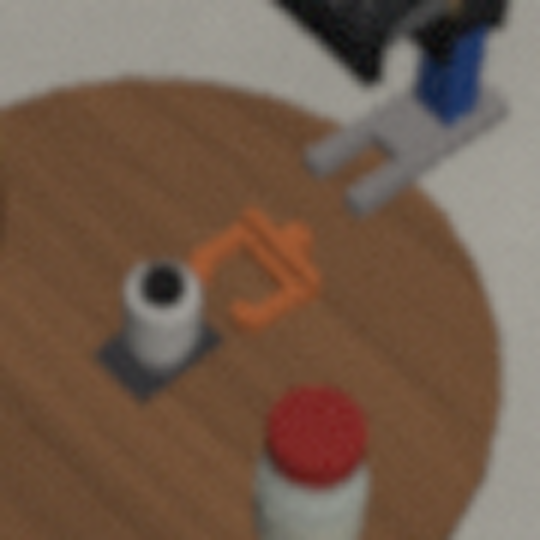

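The prongs appear about 1 px from where the hand pose predicts, with tips at crop (305,155) and (362,207). That matches the scene camera's bias on the clip, so the grasp is true. Next I'll line up and lower.

Call:
{"op": "arm_command", "data": {
  "translation": [
    [-0.1,-0.2,0.7],
    [0,-0.2,0.7],
    [0,0,0],
    [0,0,0]
  ],
  "twist": [-0.2,-0.2,0,0]
}}

```text
time_s: 8.25
tool_pos: [0.4309, 0.1817, 0.0738]
tool_rot: [179.8, -0.3, 8.5]
force: [0.2, 0.0, -1.9]
grip_width: 0.0176
```

```bash
python3 -c "
from h import *
plan(.430,.1805,.0715,8.3,1)"
```

```text
[[np.float64(-0.11), np.float64(0.1), np.float64(0.23)]] twist 0.18
F [ 0.2  0.  -1.9]
```

Call:
{"op": "arm_command", "data": {
  "translation": [
    [0,0.1,0.2],
    [0.5,0,0],
    [0.6,0,0],
    [0.5,0,0],
    [0,0,0]
  ],
  "twist": [0,0,0,0,0]
}}

```text
time_s: 8.88
tool_pos: [0.4489, 0.1831, 0.0722]
tool_rot: [179.8, -0.3, 8.4]
force: [0.0, -0.0, -2.3]
grip_width: 0.0173
```

```bash
python3 -c "
from h import *
plan(.4547,.1841,.0715,8.3,1)
s=cam('scene','s4')
cv2.imwrite('pics/c4.png',cv2.resize(s['img'][255:345,325:415],None,fx=6,fy=6,interpolation=2))"
```

```text
[[np.float64(0.59), np.float64(-0.01), np.float64(0.07)]] twist 0.14
F [ 0.  -0.  -2.3]
```

View pics/c4.png

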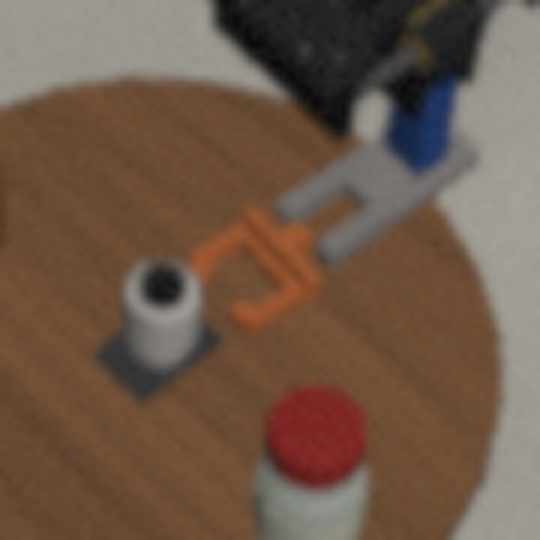

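The prongs straddle the rib, which sits at crop (300,235), and are centred. Next I'll push gently.

Call:
{"op": "arm_command", "data": {
  "translation": [
    [0.4,0,0],
    [0.4,0,0],
    [0.4,0,0],
    [0.4,0,0],
    [0.4,0,0],
    [0.3,0,0]
  ],
  "twist": [0,0,0,0,0,0]
}}

```text
time_s: 9.68
tool_pos: [0.4725, 0.1865, 0.0721]
tool_rot: [179.8, -0.3, 8.4]
force: [0.2, -0.5, -1.0]
grip_width: 0.0176
```

Call:
{"op": "arm_command", "data": {
  "translation": [
    [0.2,0,0],
    [0.2,0,0]
  ],
  "twist": [0,0]
}}

```text
time_s: 9.93
tool_pos: [0.4767, 0.1872, 0.072]
tool_rot: [179.8, -0.3, 8.4]
force: [0.8, 0.3, -1.7]
grip_width: 0.0174
```

Call:
{"op": "arm_command", "data": {
  "translation": [
    [0.2,0,0],
    [0.2,0,0]
  ],
  "twist": [0,0]
}}

```text
time_s: 10.18
tool_pos: [0.4809, 0.1878, 0.0721]
tool_rot: [179.8, -0.3, 8.5]
force: [-0.6, -0.8, -1.7]
grip_width: 0.0174
```

Call:
{"op": "arm_command", "data": {
  "translation": [
    [0.2,0,0],
    [0.2,0,0]
  ],
  "twist": [0,0]
}}

```text
time_s: 10.42
tool_pos: [0.4832, 0.1881, 0.0716]
tool_rot: [179.7, -0.1, 8.5]
force: [-2.9, -0.2, -1.0]
grip_width: 0.0177
```

Call:
{"op": "arm_command", "data": {
  "translation": [
    [0.2,0,0],
    [0.2,0,0]
  ],
  "twist": [0,0]
}}

```text
time_s: 10.68
tool_pos: [0.4864, 0.1887, 0.0712]
tool_rot: [179.7, 0.0, 8.5]
force: [-3.3, -1.0, -0.6]
grip_width: 0.0176
```

Call:
{"op": "arm_command", "data": {
  "translation": [
    [0.2,0,0],
    [0.2,0,0]
  ],
  "twist": [0,0]
}}

```text
time_s: 10.92
tool_pos: [0.4891, 0.1892, 0.0708]
tool_rot: [179.7, 0.2, 8.5]
force: [-5.5, -0.7, 0.2]
grip_width: 0.0178
```

Call:
{"op": "arm_command", "data": {
  "translation": [
    [0.2,0,0],
    [0.2,0,0]
  ],
  "twist": [0,0]
}}

```text
time_s: 11.18
tool_pos: [0.4896, 0.1893, 0.0699]
tool_rot: [179.6, 0.7, 8.5]
force: [-6.6, -1.1, 1.6]
grip_width: 0.0178
```

Call:
{"op": "arm_command", "data": {
  "translation": [
    [0.25,0,-0.1],
    [0.25,0,-0.1]
  ],
  "twist": [0,0]
}}

```text
time_s: 11.42
tool_pos: [0.4904, 0.1893, 0.0704]
tool_rot: [179.6, 1.2, 8.5]
force: [-7.0, -0.7, 0.3]
grip_width: 0.0177
```

Call:
{"op": "arm_command", "data": {
  "translation": [
    [0.28,0,-0.1],
    [0.28,0,-0.1]
  ],
  "twist": [0,0]
}}

```text
time_s: 11.68
tool_pos: [0.4917, 0.1896, 0.071]
tool_rot: [179.5, 1.8, 8.5]
force: [-6.0, -0.7, -0.6]
grip_width: 0.0174
```

Call:
{"op": "arm_command", "data": {
  "translation": [
    [0.35,0,-0.15],
    [0.35,0,-0.15]
  ],
  "twist": [0,0]
}}

```text
time_s: 11.92
tool_pos: [0.4933, 0.1897, 0.0718]
tool_rot: [179.4, 2.5, 8.6]
force: [-7.2, -1.7, -0.4]
grip_width: 0.0171
```

```bash
python3 -c "
from h import *
s=cam('scene','s5');t=cam('top','t5');print(telemetry.get_obs()['force'],telemetry.get_obs()['tool_pos'])
a=cv2.resize(s['img'][255:345,325:415],None,fx=6,fy=6,interpolation=2)
b=cv2.resize(t['img'][220:280,220:260],None,fx=6,fy=6,interpolation=2);b=cv2.copyMakeBorder(b,0,180,0,0,0)
cv2.imwrite('pics/c5.png',np.hstack([a,b]))"
```

```text
[-6.43284615 -0.94928085 -0.89614472] [0.49360623 0.18981322 0.07183011]
```

View pics/c5.png

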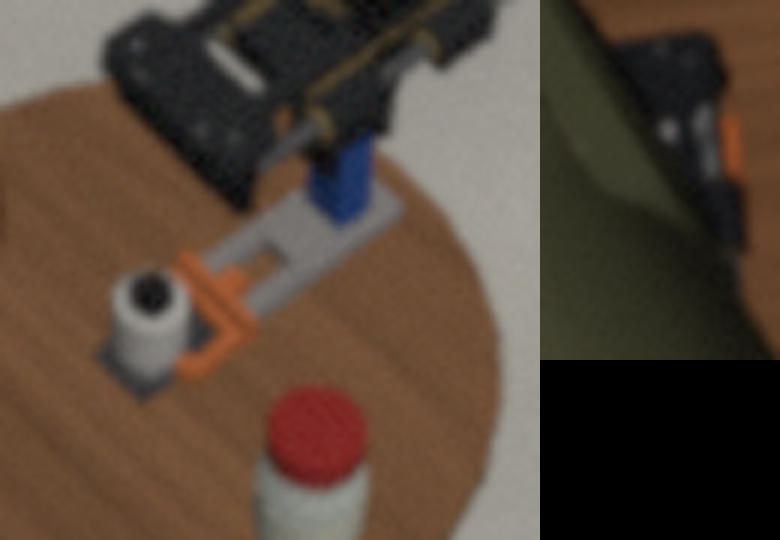

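The spindle head has slid about 5 mm, from (162,287) to (152,295) in the crop. The clip's lips are at the neck and it hasn't snapped yet. I'll push harder with single rows.

Call:
{"op": "arm_command", "data": {
  "translation": [
    [0.5,0,-0.15]
  ],
  "twist": [0]
}}

```text
time_s: 12.15
tool_pos: [0.495, 0.1899, 0.072]
tool_rot: [179.4, 2.9, 8.6]
force: [-10.5, -2.5, 0.3]
grip_width: 0.0176
```

Call:
{"op": "arm_command", "data": {
  "translation": [
    [0.5,0,-0.15]
  ],
  "twist": [0]
}}

```text
time_s: 12.28
tool_pos: [0.4964, 0.1902, 0.0723]
tool_rot: [179.3, 3.3, 8.6]
force: [-10.6, -1.9, 3.5]
grip_width: 0.0175
```

Call:
{"op": "arm_command", "data": {
  "translation": [
    [0.5,0,-0.3]
  ],
  "twist": [0]
}}

```text
time_s: 12.4
tool_pos: [0.4972, 0.1904, 0.0737]
tool_rot: [179.2, 3.9, 8.6]
force: [-10.6, -2.0, -1.1]
grip_width: 0.0174
```

Call:
{"op": "arm_command", "data": {
  "translation": [
    [0.55,0,-0.3]
  ],
  "twist": [0]
}}

```text
time_s: 12.52
tool_pos: [0.5003, 0.1908, 0.0754]
tool_rot: [179.2, 4.2, 8.6]
force: [-5.3, -0.3, -0.4]
grip_width: 0.0177
```

Call:
{"op": "arm_command", "data": {
  "translation": [
    [0.3,0,-0.1]
  ],
  "twist": [0]
}}

```text
time_s: 12.65
tool_pos: [0.5033, 0.1913, 0.0758]
tool_rot: [179.2, 4.2, 8.6]
force: [-2.4, -0.3, -1.7]
grip_width: 0.0173
```

```bash
python3 -c "
from h import *
s=cam('scene','s6');print(telemetry.get_obs()['force'],telemetry.get_obs()['tool_pos'])
a=cv2.resize(s['img'][255:345,325:415],None,fx=6,fy=6,interpolation=2)
cv2.imwrite('pics/c6.png',a)"
```

```text
[ 0.55204394 -0.56858199 -2.56062937] [0.50428351 0.19138334 0.07598843]
```

View pics/c6.png

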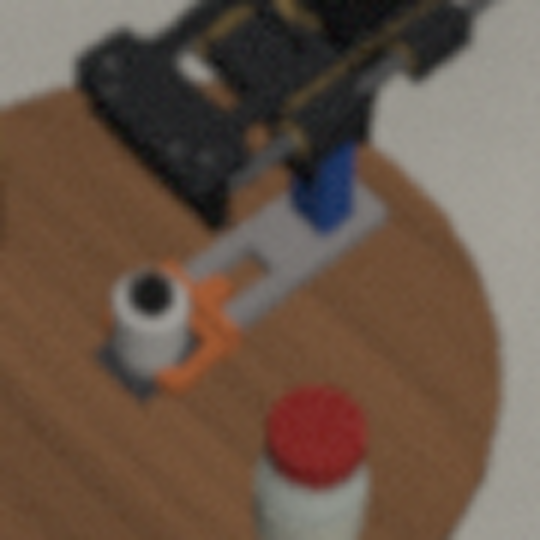

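The force is at zero with the clip around the neck, so it has snapped and jumped ahead of the fork. Next I'll close up and press firmly.

Call:
{"op": "arm_command", "data": {
  "translation": [
    [0.2,0,0],
    [0.2,0,0]
  ],
  "twist": [0,0]
}}

```text
time_s: 12.95
tool_pos: [0.5099, 0.192, 0.0763]
tool_rot: [179.2, 4.0, 8.6]
force: [-5.8, -1.9, 0.9]
grip_width: 0.0178
```

Call:
{"op": "arm_command", "data": {
  "translation": [
    [0.25,0,-0.05]
  ],
  "twist": [0]
}}

```text
time_s: 13.08
tool_pos: [0.5103, 0.1921, 0.0764]
tool_rot: [179.2, 4.3, 8.6]
force: [-9.0, -1.3, 2.7]
grip_width: 0.018
```

Call:
{"op": "arm_command", "data": {
  "translation": [
    [0.3,0,-0.1]
  ],
  "twist": [0]
}}

```text
time_s: 13.2
tool_pos: [0.5105, 0.1922, 0.0768]
tool_rot: [179.1, 4.6, 8.6]
force: [-7.4, -1.1, 2.4]
grip_width: 0.0175
```

Call:
{"op": "arm_command", "data": {
  "translation": [
    [0.45,0,-0.15]
  ],
  "twist": [0]
}}

```text
time_s: 13.32
tool_pos: [0.511, 0.1923, 0.0774]
tool_rot: [179.0, 5.1, 8.6]
force: [-10.7, -2.1, 3.2]
grip_width: 0.0175
```

Call:
{"op": "arm_command", "data": {
  "translation": [
    [0.6,0,-0.2]
  ],
  "twist": [0]
}}

```text
time_s: 13.45
tool_pos: [0.5116, 0.1925, 0.0781]
tool_rot: [178.9, 5.8, 8.7]
force: [-13.5, -2.4, 4.8]
grip_width: 0.0175
```

Call:
{"op": "arm_command", "data": {
  "translation": [
    [0.75,0,-0.3]
  ],
  "twist": [0]
}}

```text
time_s: 13.58
tool_pos: [0.5124, 0.1926, 0.0792]
tool_rot: [178.8, 6.7, 8.7]
force: [-14.3, -3.4, 3.2]
grip_width: 0.0176
```

Call:
{"op": "arm_command", "data": {
  "translation": [
    [0.8,0,-0.3],
    [0.8,0,-0.3]
  ],
  "twist": [0,0]
}}

```text
time_s: 13.82
tool_pos: [0.5136, 0.1929, 0.0809]
tool_rot: [178.5, 8.6, 8.8]
force: [-15.4, -3.4, 5.2]
grip_width: 0.0173
```

Call:
{"op": "arm_command", "data": {
  "translation": [
    [0.9,0,-0.3],
    [0.95,0,-0.3]
  ],
  "twist": [0,0]
}}

```text
time_s: 14.08
tool_pos: [0.5152, 0.1937, 0.0823]
tool_rot: [178.2, 10.8, 8.9]
force: [-19.6, -3.8, 7.6]
grip_width: 0.0177
```

```bash
python3 -c "
from h import *
s=cam('scene','s7');o=telemetry.get_obs();print(o['force'],o['tool_pos'],o['tool_rot'])
s=cam('scene','s7');o=telemetry.get_obs();print(o['force'],o['tool_pos'],o['tool_rot'])
a=cv2.resize(s['img'][255:345,325:415],None,fx=6,fy=6,interpolation=2)
cv2.imwrite('pics/c7.png',a)"
```

```text
[-18.13315714  -4.13415567   0.93555606] [0.51568785 0.19365611 0.08184603] [178.19885186  10.81177877   8.93402766]
[-17.16770123  -3.73078787   2.3893762 ] [0.5153894  0.1936103  0.08141746] [178.21023227  10.80487888   8.93875342]
```

View pics/c7.png

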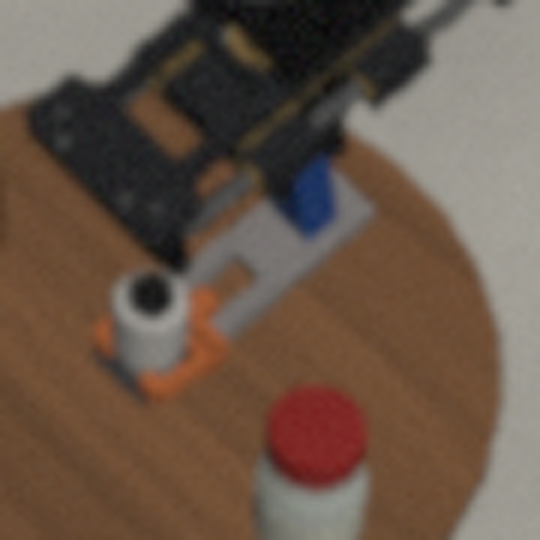

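The clip's jaws now wrap past the neck, visible at crop (100,330) and (150,390), so it is home. The press measured 17 to 20 N. Next I'll back out straight and then rise.

Call:
{"op": "arm_command", "data": {
  "translation": [
    [-0.5,0,0],
    [-1.5,0,0.2],
    [-2,0,0.3],
    [-2,0,0],
    [-1,0,-2],
    [0,0,-4],
    [0,0,-4],
    [0,0,0]
  ],
  "twist": [0,0,0,0,0,0,0,0]
}}

```text
time_s: 15.18
tool_pos: [0.4701, 0.1892, 0.1919]
tool_rot: [178.3, 9.7, 8.9]
force: [-0.1, -0.2, -2.6]
grip_width: 0.0178
```

```bash
cat >> h.py <<'E'
from scipy.spatial.transform import Rotation as Ro
def plan2(x,y,z,yaw,n):  # full orientation
    o=telemetry.get_obs();p=np.array(o["tool_pos"]);R=Ro.from_euler("xyz",o["tool_rot"],degrees=True)
    dy=(yaw-o["tool_rot"][2]+180)%360-180; step=(np.array([x,y,z])-p)/n; T=[]
    for i in range(n):
        Ri=R*Ro.from_euler("z",-dy*i/n,degrees=True); T.append([float(round(v*100,2)) for v in Ri.inv().apply(step)])
    print(p.round(4),np.round(o["tool_rot"],1)); print(T,"twist",round(-dy/n,2))
E
python3 -c "
from h import *
plan2(.5853,-.1734,.19,-10.9,10)
s=cam('scene','s8');t=cam('top','t8')
def soft(c,ctr,rad,lo,hi):
    a=c['img'].astype(float);d=np.clip((a[...,2]-a[...,0]-lo)/(hi-lo),0,1)
    y,x=np.mgrid[:480,:640]; d[(x-ctr[0])**2+(y-ctr[1])**2>rad**2]=0; return d
"
```

```text
[0.4701 0.1892 0.1919] [178.3   9.7   8.9]
[[0.57, 3.76, 0.03], [0.7, 3.74, 0.03], [0.83, 3.71, 0.03], [0.96, 3.68, 0.03], [1.09, 3.65, 0.03], [1.21, 3.61, 0.03], [1.34, 3.56, 0.03], [1.46, 3.51, 0.03], [1.58, 3.46, 0.03], [1.7, 3.41, 0.03]] twist 1.98
```

Call:
{"op": "arm_command", "data": {
  "translation": [
    [0.6,3.7,0],
    [0.7,3.7,0],
    [0.8,3.7,0],
    [1.0,3.7,0],
    [1.1,3.6,0],
    [1.2,3.6,0],
    [1.3,3.6,0],
    [1.5,3.5,0],
    [1.5,3.3,0],
    [1.5,2.8,0]
  ],
  "twist": [2,2,2,2,2,2,2,2,2,2]
}}

```text
time_s: 16.52
tool_pos: [0.5823, -0.1831, 0.1819]
tool_rot: [174.6, 9.2, -12.1]
force: [1.0, -0.8, -2.4]
grip_width: 0.0175
```

Call:
{"op": "arm_command", "data": {
  "translation": [
    [0,0,0],
    [0,0,0],
    [0,0,0]
  ],
  "twist": [0,0,0]
}}

```text
time_s: 16.9
tool_pos: [0.5824, -0.1883, 0.1805]
tool_rot: [174.6, 9.2, -12.5]
force: [-0.7, 0.2, -1.6]
grip_width: 0.0171
```

```bash
python3 -c "
from h import *
plan2(.583,-.1734,.075,-8.5,6)
s=cam('scene','s9');t=cam('top','t9')
a=cv2.resize(s['img'][130:250,210:350],None,fx=3.5,fy=3.5,interpolation=2)
b=cv2.resize(t['img'][210:330,190:270],None,fx=3.5,fy=3.5,interpolation=2)
cv2.imwrite('pics/c9.png',np.hstack([a,b]))"
```

```text
[ 0.5824 -0.1883  0.1805] [174.6   9.2 -12.5]
[[0.24, -0.41, 1.71], [0.24, -0.41, 1.71], [0.25, -0.4, 1.71], [0.25, -0.4, 1.71], [0.26, -0.4, 1.71], [0.26, -0.39, 1.71]] twist -0.66
```

View pics/c9.png

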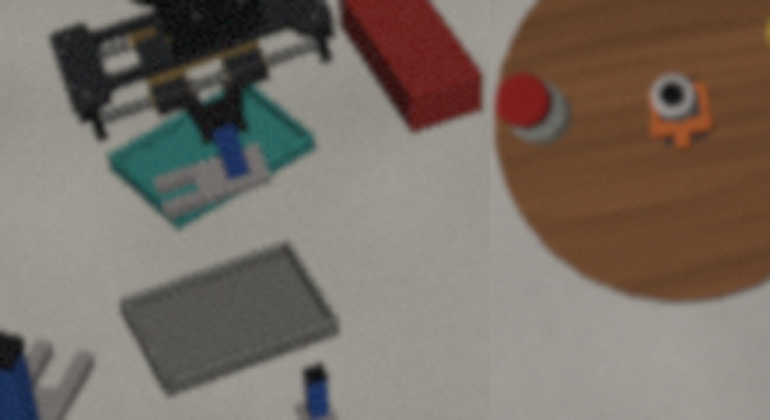

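The clip is closed round the spindle with the jar undisturbed (right half). The fork hangs over the tray, nose a little low. I'll lower it now.

Call:
{"op": "arm_command", "data": {
  "translation": [
    [0.3,-0.4,1.7],
    [0.3,-0.4,1.7],
    [0.3,-0.4,1.7],
    [0.3,-0.4,1.7],
    [0.3,-0.4,1.7],
    [0.3,-0.4,1.7],
    [0,0,0],
    [0,0,0]
  ],
  "twist": [0,0,0,0,0,0,0,0]
}}

```text
time_s: 18.0
tool_pos: [0.5858, -0.1708, 0.0662]
tool_rot: [174.7, 9.4, -12.2]
force: [-0.3, 0.7, -0.6]
grip_width: 0.0179
```

```bash
python3 -c "
from h import *
plan2(.588,-.1734,.055,-10,3)"
```

```text
[ 0.5858 -0.1708  0.0662] [174.7   9.4 -12.2]
[[0.15, 0.04, 0.36], [0.15, 0.04, 0.36], [0.15, 0.04, 0.36]] twist -0.75
```

Call:
{"op": "arm_command", "data": {
  "translation": [
    [0.1,0,0.35],
    [0.1,0,0.35],
    [0.05,0,0.3]
  ],
  "twist": [0,0,0]
}}

```text
time_s: 18.38
tool_pos: [0.5878, -0.1726, 0.0573]
tool_rot: [174.6, 9.2, -12.3]
force: [-0.9, -0.4, -1.9]
grip_width: 0.0175
```

Call:
{"op": "arm_command", "data": {
  "translation": [
    [0.05,0,0.3],
    [0.05,0,0.3]
  ],
  "twist": [0,0]
}}

```text
time_s: 18.62
tool_pos: [0.5876, -0.1734, 0.0518]
tool_rot: [174.6, 9.2, -12.3]
force: [-4.3, 1.3, 11.6]
grip_width: 0.0172
```

Call:
{"op": "arm_command", "data": {
  "translation": [
    [0,0,0.2],
    [0,0,0.2],
    [0,0,0.2],
    [0,0,0.2]
  ],
  "twist": [0,0,0,0]
}}

```text
time_s: 19.12
tool_pos: [0.5876, -0.1732, 0.0518]
tool_rot: [174.5, 9.0, -12.3]
force: [-3.4, 0.8, 7.4]
grip_width: 0.0177
```

Call:
{"op": "arm_command", "data": {
  "translation": [
    [0.05,0,0.3],
    [0.05,0,0.3],
    [0.05,0,0.3],
    [0.05,0,0.3]
  ],
  "twist": [0,0,0,0],
  "grip": 0,
  "force": 4
}}

```text
time_s: 19.62
tool_pos: [0.582, -0.1761, 0.045]
tool_rot: [174.1, 9.6, -12.5]
force: [-4.2, 0.4, 5.7]
grip_width: 0.0193
```

Call:
{"op": "arm_command", "data": {
  "translation": [
    [0.05,0,0.2],
    [0,0,0.1],
    [0,0,0]
  ],
  "twist": [0,0,0]
}}

```text
time_s: 20.0
tool_pos: [0.5804, -0.1769, 0.0438]
tool_rot: [174.0, 9.8, -12.6]
force: [-1.0, 0.7, 1.7]
grip_width: 0.0199
```

Call:
{"op": "arm_command", "data": {
  "translation": [
    [0,0,0],
    [0,0,0],
    [0,0,0],
    [0,0,0],
    [0,0,0],
    [0,0,0],
    [0,0,0],
    [0,0,0]
  ],
  "twist": [0,0,0,0,0,0,0,0],
  "grip": 100
}}

```text
time_s: 21.0
tool_pos: [0.5819, -0.1767, 0.0432]
tool_rot: [174.0, 9.6, -12.5]
force: [-0.2, -0.3, 0.2]
grip_width: 0.0855
```

```bash
python3 -c "
from h import *
o=telemetry.get_obs();print(o['grip_width'],o['tool_pos'],o['force'])
s=cam('scene','s10')
a=cv2.resize(s['img'][150:250,220:340],None,fx=5,fy=5,interpolation=2)
cv2.imwrite('pics/c10.png',a)
plan2(.5835,-.1745,.045,-12,1)"
```

```text
0.08545762410108731 [ 0.58188003 -0.17674536  0.0431915 ] [-0.17309182 -0.33351947  0.19624156]
[ 0.5819 -0.1768  0.0432] [174.    9.6 -12.5]
[[0.08, -0.23, -0.22]] twist -0.53
```

View pics/c10.png

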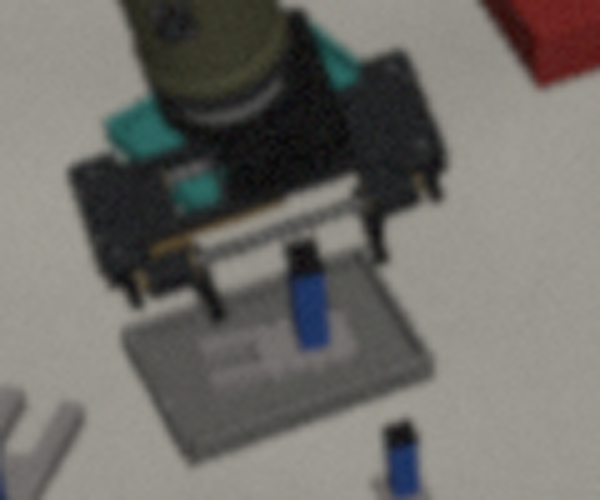

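The fork stands upright in the tray, with its handle at crop (310,300), and both fingers are clear of it. Next I'll retract along the tool axis.

Call:
{"op": "arm_command", "data": {
  "translation": [
    [0,0,-2],
    [0,0,-3],
    [0,0,-4],
    [0,0,-5],
    [0,0,-5],
    [0,0,0],
    [0,0,0],
    [0,0,0]
  ],
  "twist": [0,0,0,0,0,0,0,0]
}}

```text
time_s: 22.05
tool_pos: [0.6193, -0.1625, 0.2432]
tool_rot: [174.1, 9.3, -12.4]
force: [-0.2, 0.6, 0.1]
grip_width: 0.0871
```

```bash
python3 -c "
from h import *
s=cam('scene','s11');t=cam('top','t11')
def soft(c,ctr,rad,lo,hi):
    a=c['img'].astype(float);d=np.clip((a[...,2]-a[...,0]-lo)/(hi-lo),0,1)
    y,x=np.mgrid[:480,:640]; d[(x-ctr[0])**2+(y-ctr[1])**2>rad**2]=0; return d
a=cv2.resize(s['img'][150:250,220:340],None,fx=4,fy=4,interpolation=2)
b=cv2.resize(t['img'][215:285,215:280],None,fx=5,fy=5,interpolation=2);b=cv2.copyMakeBorder(b,0,50,0,0,0)
cv2.imwrite('pics/c11.png',np.hstack([a,b]))
h=cv2.cvtColor(t['img'],cv2.COLOR_BGR2HSV);m=((h[...,1]<90)&(h[...,2]>75)).astype(np.uint8);y,x=np.mgrid[:480,:640];m[(x-243)**2+(y-237)**2>9**2]=0
m0=cv2.imread('pics/top0.png');h0=cv2.cvtColor(m0,cv2.COLOR_BGR2HSV);k=((h0[...,1]<90)&(h0[...,2]>75)).astype(np.uint8);k[(x-243)**2+(y-240)**2>9**2]=0
for q in(k,m):
  c,r=cv2.minEnclosingCircle(np.argwhere(q)[:,::-1].astype(np.float32));print(c,r,ray(t,*c,.076))
"
```

```text
(241.5, 239.5) 6.96429443359375 [0.58166509 0.20377531 0.076     ]
(242.0, 237.0) 7.071167945861816 [0.58798976 0.20276486 0.076     ]
```

```bash
python3 -c "
import h
from h import *
s,t=cam('scene'),cam('top')
a=t['img'].astype(float);d=np.clip((a[...,2]-a[...,0]-55)/37,0,1)
y,x=np.mgrid[:480,:640]; w=(x-244)**2+(y-245)**2<22**2; occ=((x-242.3)**2+(y-237.3)**2<8.5**2)|((y<237))
v=w&~occ
os=h.sil; h.sil=lambda *k:os(*k)*v
print('clip',[np.round(q,4) for q in h.fit([t],[d*v],CLIP,.03,[.588,.203,.14])])
h.sil=os
# fork: blue handle+black cap in scene; compare hue-blue mask with upright model
hs=cv2.cvtColor(s['img'],cv2.COLOR_BGR2HSV);m=((hs[...,0]>105)&(hs[...,0]<130)&(hs[...,1]>130)).astype(float)
c=proj(s,[.583,-.175,.05])[0];m[(x-c[0])**2+(y-c[1])**2>22**2]=0
ys,xs=np.nonzero(m);print('blue n',len(xs),'centroid',xs.mean(),ys.mean(),'angle',np.degrees(np.arctan2(*np.linalg.eigh(np.cov(xs,ys))[1][:,1])))
H=[box(-9,9,-11,11,10,70)]
p,f,tot=fit([s],[cv2.GaussianBlur(m,(0,0),.6)],H,.005,[.583,-.175,-.2],(.006,.006,.05));print('fork upright fit',p.round(4),f,tot)
mm=sil(s,H,p,.005)>.5;ys,xs=np.nonzero(mm);print('model centroid',xs.mean(),ys.mean(),'angle',np.degrees(np.arctan2(*np.linalg.eigh(np.cov(xs,ys))[1][:,1])),len(xs))
s0=cv2.imread('pics/scene0.png');
for nme,pt,r in(('red',(377,328),9),('yellow',(317,280),9)):
  print(nme,'diff',cv2.absdiff(s0,s['img'])[pt[1]-r:pt[1]+r,pt[0]-r:pt[0]+r].mean())
"
```

```text
clip [array([0.5909, 0.2059, 0.1556]), np.float64(18.3579), np.float64(110.3294)]
blue n 76 centroid 281.61842105263156 211.39473684210526 angle 4.675372303156567
fork upright fit [ 0.5843 -0.16   -0.4056] 39.37582938412276 65.47380306309456
model centroid 281.7608695652174 213.06521739130434 angle 5.289311350901937 138
red diff 3.016460905349794
yellow diff 3.4732510288065845
```

```bash
python3 -c "
import h
from h import *
s,t=cam('scene'),cam('top');t0=cv2.imread('pics/top0.png');s0=cv2.imread('pics/scene0.png')
y,x=np.mgrid[:480,:640]
# head shift by ECC-like template matching, upsampled
def sh(a,b,cx,cy,r,R):
    K=8;T=cv2.resize(a[cy-r:cy+r+1,cx-r:cx+r+1],None,fx=K,fy=K,interpolation=2);S=cv2.resize(b[cy-R:cy+R+1,cx-R:cx+R+1],None,fx=K,fy=K,interpolation=2)
    q=cv2.minMaxLoc(cv2.matchTemplate(S,T,cv2.TM_CCOEFF_NORMED));return np.array(q[3])/K-(R-r),q[1]
for n,A,c,cx,cy in(('top',t0,t,242,240),('scene',s0,s,352,302)):
    d,q=sh(A,c['img'],cx,cy,6,13);p=proj(c,[.5819,.2023,.076])[0];print(n,'head shift px',d,q,'mm',((ray(c,*(p+d),.076)-ray(c,*p,.076))*1e3).round(1))
a=t['img'].astype(float);d=np.clip((a[...,2]-a[...,0]-55)/37,0,1);w=(x-244)**2+(y-245)**2<22**2
print((d*9.9).astype(int)[228:258,230:262])
os=h.sil
for y0 in(243,245,247):
    v=w&(y>=y0);h.sil=lambda *k:os(*k)*v
    print(y0,[np.round(q,4) for q in h.fit([t],[d*v],CLIP,.03,[.588,.203,.14])])
for c in(s0,s['img']):
    hs=cv2.cvtColor(c,cv2.COLOR_BGR2HSV);m=((hs[...,0]>105)&(hs[...,0]<130)&(hs[...,1]>130));m[(x-281)**2+(y-212)**2>20**2]=0
    ys,xs=np.nonzero(m);print('blue',len(xs),xs.mean(),ys.mean(),np.degrees(np.arctan2(*np.linalg.eigh(np.cov(xs,ys))[1][:,1])))
"
```

```text
top head shift px [-0.5 -2.5] 0.9513338804244995 mm [6.3 1.5 0. ]
scene head shift px [-2.   1.5] 0.973850429058075 mm [6.4 1.2 0. ]
[[1 0 1 1 1 1 1 1 1 1 1 1 1 1 1 1 1 2 1 1 1 2 2 1 2 2 2 2 2 2 2 2]
 [1 1 1 1 1 1 2 1 1 1 1 1 0 1 1 1 2 2 1 2 2 2 2 2 2 2 1 1 1 1 1 1]
 [2 1 1 2 1 2 1 1 1 0 0 0 0 0 0 0 1 1 1 1 1 2 2 1 1 1 1 1 1 1 1 1]
 [2 2 2 2 2 2 1 0 0 0 0 0 0 0 0 0 0 0 0 0 1 1 1 1 1 1 1 1 1 1 1 1]
 [2 2 2 2 2 1 0 0 0 0 0 0 0 0 0 0 0 0 0 1 2 2 2 2 1 1 1 1 1 1 1 1]
 [2 2 2 2 1 1 0 0 0 0 0 0 0 0 0 0 0 0 1 6 7 5 2 2 2 2 2 2 1 1 1 1]
 [1 1 1 1 1 0 0 0 0 0 0 0 0 0 0 0 0 0 2 9 9 9 4 2 1 1 1 1 1 1 1 1]
 [1 2 1 1 1 0 0 0 0 0 0 0 0 0 0 0 0 0 0 9 9 9 5 1 1 0 1 0 0 1 0 0]
 [2 2 1 2 2 0 0 0 0 0 0 0 0 0 0 0 0 0 0 5 9 9 5 1 0 0 0 0 1 1 1 1]
 [2 2 2 2 2 0 0 0 0 0 0 0 0 0 0 0 0 0 0 2 9 9 6 1 0 1 0 1 1 1 1 1]
 [2 2 2 2 3 1 0 0 0 0 0 0 0 0 0 0 0 0 0 0 9 9 7 2 1 1 1 1 1 1 1 1]
 [1 1 1 1 2 2 0 0 0 0 0 0 0 0 0 0 0 0 0 0 9 9 8 3 1 1 1 1 1 1 1 1]
 [1 1 0 0 2 4 1 0 0 0 0 0 0 0 0 0 0 0 0 0 8 9 8 3 1 1 1 1 1 1 1 1]
 [0 0 0 1 1 5 6 0 0 0 0 0 0 0 0 0 0 0 0 0 8 9 9 3 1 1 1 1 0 1 0 0]
 [0 1 0 1 2 6 9 6 0 0 0 0 0 0
[... 697 characters left out ...]
0 0 0 0 0]
 [1 1 1 1 1 1 1 0 1 0 0 0 1 1 1 1 0 0 0 0 0 0 0 0 0 0 0 0 0 0 0 0]
 [1 1 1 1 1 1 0 0 1 0 0 0 0 1 0 0 0 0 0 0 0 0 0 0 0 0 0 0 0 1 0 0]
 [1 0 1 1 0 0 0 0 0 0 0 1 0 0 0 0 0 0 0 0 1 0 0 0 1 0 0 0 1 1 1 0]
 [0 1 1 1 1 1 1 1 1 1 1 1 1 0 1 1 1 0 0 1 0 0 1 1 1 1 1 1 1 1 1 1]
 [1 1 1 1 1 1 1 1 0 1 0 1 0 1 0 1 0 1 1 1 1 1 1 1 1 1 1 1 1 1 1 1]]
243 [array([0.5898, 0.2065, 0.1828]), np.float64(18.6005), np.float64(105.7042)]
245 [array([0.5907, 0.2067, 0.1785]), np.float64(14.5083), np.float64(88.0884)]
247 [array([0.5908, 0.2073, 0.1918]), np.float64(13.7083), np.float64(52.4617)]
blue 78 280.3205128205128 212.0 7.7840091563130365
blue 77 281.5844155844156 211.3116883116883 5.489834257156696
```

```bash
python3 -c "
import h
from h import *
t=cam('top');t0=cv2.imread('pics/top0.png');y,x=np.mgrid[:480,:640]
os=h.sil
def S(im):
    a=im.astype(float);return np.clip((a[...,2]-a[...,0]-62)/28,0,1)
v0=(x-246.5)**2+(y-261)**2<14**2; h.sil=lambda *k:os(*k)*v0
print('before',[np.round(q,4) for q in h.fit([t],[S(t0)*v0],CLIP,.03,[.541,.197,.1])])
v=((x-244)**2+(y-245)**2<17**2)&(((y>=246))|((x>250)&(y>236))); h.sil=lambda *k:os(*k)*v
m=S(t['img'])*v
for z in(.03,.0325):print('after',z,[np.round(q,4) for q in h.fit([t],[m],CLIP,z,[.588,.2037,.16])])
for p in((.5882,.2037,.15),(.5882,.2037,.18),(.5882,.2037,.2)): print(p,((h.sil(t,CLIP,p,.03)-m)**2).sum())
for yw in(.15,.18): print('rib end expected',proj(t,place(box(-33.5,-33.5,0,0,8,8),.5882,.2037,yw,.03))[0],'corners',proj(t,place(np.array([[-23.5,22,14],[-23.5,-22,14]])*1e-3,.5882,.2037,yw,.03)).round(1).tolist())
"
```

```text
before [array([0.5412, 0.1968, 0.101 ]), np.float64(7.7091), np.float64(148.0867)]
after 0.03 [array([0.5912, 0.2057, 0.1502]), np.float64(2.4348), np.float64(73.0421)]
after 0.0325 [array([0.5908, 0.2054, 0.1504]), np.float64(2.389), np.float64(73.0421)]
(0.5882, 0.2037, 0.15) 14.955482290955596
(0.5882, 0.2037, 0.18) 16.9152054743466
(0.5882, 0.2037, 0.2) 18.420298021169252
rib end expected [245.39490996 252.29997532] corners [[236.0, 249.3], [253.2, 246.9]]
rib end expected [245.78542157 252.24109506] corners [[236.3, 249.5], [253.4, 246.6]]
```

```bash
python3 -c "
import h
from h import *
t,s=cam('top'),cam('scene');y,x=np.mgrid[:480,:640]
a=np.linspace(0,2*np.pi,40)[:-1];cyl=[np.vstack([np.c_[15.5*np.cos(a),15.5*np.sin(a),0*a+z] for z in(10.5,46)])*1e-3]
for n,c in(('top',t),('scene',s)):
    p=proj(c,[.589,.204,.06])[0];g=cv2.cvtColor(c['img'],cv2.COLOR_BGR2HSV)
    m=((g[...,1]<75)&(g[...,2]>60)).astype(np.uint8);m[(x-p[0])**2+(y-p[1])**2>14**2]=0
    m=cv2.morphologyEx(m,cv2.MORPH_CLOSE,np.ones((7,7)));cs=cv2.findContours(m,0,2)[0];k=max(cs,key=cv2.contourArea);f=np.zeros_like(m);cv2.drawContours(f,[k],-1,1,-1)
    print(n,[np.round(q,4) for q in fit([c],[cv2.GaussianBlur(f.astype(float),(0,0),.6)],cyl,.03,[.589,.204,0.])])
"
```

```text
top [array([0.5904, 0.2046, 0.0766]), np.float64(7.5134), np.float64(123.1581)]
scene [array([ 0.5933,  0.2079, -0.1129]), np.float64(13.5647), np.float64(187.4773)]
```

```bash
python3 -c "
from cell import env,telemetry
print(telemetry.get_obs()['time_s']);print(env.sign_off())"
```

```text
22.5
the job is handed in; nothing more can be done
None
```

I pushed the clip home with the middle-sized fork, put the fork back upright in its grey tray, and handed the job in at 22.5 s. The hand-in gave no verdict.

- **Push:** The fork's prongs went either side of the rib. The spindle slid about 6 mm to its stop, and the clip snapped in at about 11 N.
- **Final press:** The press rose from about 14 N to about 20 N over half a second, as read at the wrist. It ended at 17–18 N.
- **Clip and spindle:** Fitted from the last top picture, the clip's bore is at (591, 206) mm and the spindle's axis at (590, 205) mm. That is about 1.2 mm apart, within the 2 mm limit.
- **Fork:** After release, it looked upright on the tray floor in the scene view. A later check of the handle, once the arm had withdrawn, showed it within about 1.3 px of its starting place, with no extra lean. It is released, with the gripper about 0.2 m above.
- **Jars:** Both are unchanged in the scene view. I did not measure the other bystanders again.

**Checks that disagreed:**
- My first spindle-axis estimate put the clip about 3 mm off. The visible side of the head had biased it, and a cylinder fit of the head brought this down to the 1.2 mm above.
- The scene camera reads about 3–4 mm differently from the top one. I used the top camera for the clip.
- One model fit of the fork's handle was poor, so I relied on comparing it with the first picture.
- The hand tipped about 10° during the press. I straightened the fork by lowering its prongs onto the tray floor under a light grip.

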